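# Rock the press plug out of its mould

## Robot

A 7-joint arm with a two-finger parallel gripper is mounted at the origin on the work surface; the furniture and walls round the work are solid. World frame = base frame: x ahead of the robot, y to its left, z up, the work surface at z = 0. Lengths are in m, angles in rad, forces in N, time in s.
With the tool pointing down it reaches from about 0.4 to 0.85 m from the base axis. Payload 10.4 kg.
Tool frame: the origin (TCP) lies where the fingers leave the gripper's body, on its centre line; the fingertips stand 73 mm ahead of it and the grasp point (between the pads) lies 54 mm ahead of it (ctrl.tip_extent is the distance from the TCP to the fingertips, in m); z points along the fingers, y is the line along which they close (so a half turn about z gives the same grasp; the last joint's range is limited). The gripper opens to 85 mm and grips with 20 to 120 N. Pads are 22 mm wide; open, the fingers measure 114 mm over their backs; the gripper's body (76 mm by 85 mm) begins 54 mm behind the grasp point. The pads swing forward as they close: fully open they stand 13 mm farther back than shut.
Start: joints at [1.129, 0.332, -0.065, 1.46, 0.022, 1.35, -0.088], TCP at [0.254, -0.571, 0.304] pointing down, gripper open.
Joint ranges: [-2.6, 2.6], [-0.5, 2.12], [-1.47, 1.34], [0.16, 2.42], [-1.27, 4.41], [0.06, 2.06], [-2.6, 2.6]. Speed limits (rad/s): [2.22, 2.22, 2.79, 2.79, 3.14, 3.14, 3.14].

## Interface

Orientations are given as a rotation vector (axis times angle).
In Python, from plant import status, eyes, ctrl gives the robot as it stands.
- The arm moves only by the tool drive_tool, never from a script. Its argument "plan" is a list of rows, each an object of numbers: "hand": the finger opening in cm, from 0 to 8.54; "dx", "dy", "dz": the shift along the tool's x, y, z in cm; "ax", "ay", "az": the turn, a rotation vector about the tool's x, y, z in degrees. In form: [{"hand": .., "dx": .., "dy": .., "dz": .., "ax": .., "ay": .., "az": ..}, ...]. A call has 1 to 5 rows; each row shifts and turns the commanded pose from where the row before left it, along the tool's axes as they then stand; what a row does not reach is not made up. A row lasts 1/8 s, in which the tool goes at most 62.5 mm and 10.7 degrees, less where a joint would pass 70% of its speed; a pose out of reach is approached as far as the arm can. A call with a gripper value outside its range is refused whole. The fingers move at their own pace and stop on an object; "newtons" is the grip in N (left out, the last holds). Time passes only in rows, so rows that do not move let the fingers close. It gives the time, the measured TCP pose, the force, the opening and the grip force at its end, in the units of the state.
- status.get_state(): the state, without advancing time (a new reading comes with each control period).
- eyes.capture(name): name is "scene" or "top" or "wrist"; returns the picture (384x512x3 uint8, red, green, blue); there is no depth.
- eyes.get_calibration(name): a dict with "intrinsics" (3x3 intrinsics, pixels), "D" ([k1, k2, p1, p2, k3] as OpenCV has them; the pictures are not rectified), "rvec" (rotation vector, rad) and "tvec" (3), from world to camera coordinates, as OpenCV has them. Camera axes: x right, y down, z forward; pixel columns grow to the right and rows downward; lengths in m; the calibration is good to about 2 mm. A picture is of the moment at which its call begins: read the wrist's pose just before it. get_calibration takes no time and is no camera call; for the wrist camera it gives the pose at the moment of the call.
- ctrl.hand_in(): hands the job in; it is judged then, once.
The state is a dict: "time_s": time; "joint_positions": joint angles; "qvel": joint speeds; "joint_torque": joint torques, N m; "tcp_pos": TCP position; "tcp_rot": TCP orientation; "ft_force": force on the tool from outside, world axes, zero at the start; "ft_torque": the same for the moment, N m; "opening": finger opening in m; "grip_force": force on a finger pad.
Only numpy, scipy, OpenCV 4.12 (cv2) and the standard library are available. Lean on these libraries where they do the work, as an engineer would, in place of code of your own. Each camera call takes 0.05 s, during which the arm holds its last target. There are 200 camera calls.

## Task

Slide the carriage of the little tile press out from under the ram to its next station and leave it clicked into the notch there, then take the wooden plug by its handle, rock it to and fro across the rails until both its ends have come free, and lift it straight up. A plain pull would bring the plaster mould up with it, so keep the mould sitting on the carriage. Finish while still holding the plug level over the mould, a couple of centimetres clear of it and touching nothing else, so that the tile can be looked at; leave the other things on the bench alone.

Things in the scene. Friction and masses are not known exactly. Their poses are not given: they have to be found in the camera images.
- press: Fixed grey bench tile press, 150 x 452 mm, 310 mm high. Origin on the bench top midway between its two rails. y runs along the rails towards the column at the +y end; the -x side, with the push knob, faces the robot. The ram is over y = +75 mm, its foot 12 mm above the plug's handle. The head (x within 32 mm, underside z = 189 mm) covers y = +31 mm to the column.
- carriage (a joint): Travel (m) of the aluminium carriage along the rails: 0 = in the notch under the ram (start), growing away from the column (press -y). Next notch at 0.160, end of rails 0.205. A spring ball pulls the carriage into a notch from 3 mm either side; leaving one takes about 8 N, sliding about 1.5 N.
- push_knob (a point): Middle of the upright black push knob on the carriage's robot side: a cylinder 20 mm in diameter, z = 46 to 90 mm (this point at 72 mm), 90 mm to press -x of the rails' middle; moves with the carriage.
- mould (a joint): Lift (m) of the plaster mould off its seat on the carriage, 0 = seated. The mould is 110 (x) x 92 x 36 mm and about 0.36 kg (3.5 N); dowels let it move only straight up and only its weight keeps it down.
- mould_mouth (a point): Middle of the mould's mouth, in its flat top face, 84 mm above the bench when seated. The pocket is 74 mm (press x) by 49 mm (press y). Axes parallel to the press's.
- plug: Loose hardwood plug, 0.2 kg, origin mid-foot, axes as the press when seated. Shank 58 (x) x 46 mm, z 0 to 18; flange 82 (x) x 62 mm, z 18 to 28, lying on the mould; fin handle 56 (x) x 16 mm, z 28 to 72. Keepers hold down a bead at each x end. To free an end, tilt the plug about the flange's oppopoint short edge (41 mm from the middle, along press y); 0.15 rad is plenty. Both free, it lifts out.
- plug_grip (a point): Middle of the plug's fin handle, 55 mm above its foot, 121 mm above the bench when seated: pinch it here across its 16 mm thickness (fingers closing along press y). While rocked it may turn some 0.05 rad in the fingers.
- plug_foot (a point): Middle of the plug's underside; 18 mm below the mould's top when seated.
- keeper_front (a joint): Travel (m) of the brass keeper at the mould's robot-side end (press -x): 0 = over the plug's bead. When that end of the plug rises about 7 mm, the bead pushes the keeper back against stiff friction and it stays back; more than 4 mm back it is quite clear. It holds its end with some 5 N, more than the mould weighs.
- keeper_back (a joint): The same for the keeper at the far end (press +x).
- mug: Bystander: spotted mug, 82x114x91 mm, origin under its middle.
- tiles: Bystander: stack of fired test tiles, 47x65x28 mm, origin under its middle.
- rib: Bystander: kidney-shaped wooden rib, 25x58x5 mm, origin under its middle.
- spatula: Bystander: thin wooden spatula, 22x175x6 mm, origin under its middle.
- mallet: Bystander: turned wooden mallet, 74x189x58 mm, origin under its middle.
- slab: Bystander: round clay slab, 73x73x7 mm, origin under its middle.
There are look-alikes about, which are no part of the job. What is shaped like the plug but purple is not meant.

How it is judged:
By the outcome, as a careful person would: the job done as asked, in the order asked, and still so for the second after the job is handed in, while the arm keeps its last pose, push and grip.
It also fails if it takes over 64 s, if anything falls off the work surface, if the arm or the gripper's body presses on something with over 40 N, if the wrist force passes 120 N, or if a joint passes its speed limit or range.

## Working session

There is one attempt and no reset: what is moved stays moved. The work goes in short steps, Python scripts to look and compute and a tool call to move; the robot and the scene stay as the last step left them, time stands still between calls to the robot, and variables do not carry over. Pictures are saved under pics/ and viewed, at most 10 in all, crops included, and the job is handed in when it is done.

Besides the shell and the picture viewer there is one more tool, called after ">>>" as name(argument=value, ...) on one line, values as JSON. drive_tool: Moves the arm, as the interface text tells. Its arguments: {"type":"object","properties":{"plan":{"type":"array"},"newtons":{"type":"number"}},"required":["plan"]}

```bash
mkdir -p pics; ls; python3 - <<'E'
from plant import status,eyes,ctrl
import cv2,numpy as np
print({k:np.round(v,3).tolist() for k,v in status.get_state().items()})
a=[]
for n in("scene","top"):
    im=eyes.capture(n)[:,:,::-1]; cv2.imwrite(f"pics/{n}0.png",im); a.append(im)
    c=eyes.get_calibration(n); print(n,{k:np.round(v,3).tolist() for k,v in c.items()})
cv2.imwrite("pics/both.png",cv2.resize(np.vstack(a),(400*1,600)))
E
```

```text
pics
{'time_s': 0.0, 'joint_positions': [1.129, 0.333, -0.065, 1.461, 0.022, 1.35, -0.089], 'qvel': [-0.0, 0.002, 0.0, -0.001, -0.0, 0.001, -0.0], 'joint_torque': [0.0, -62.544, 0.049, -39.16, 0.016, 0.01, 0.0], 'tcp_pos': [0.254, -0.571, 0.303], 'tcp_rot': [-3.072, -0.653, 0.001], 'ft_force': [-0.968, 0.402, -0.022], 'ft_torque': [-0.065, -0.008, -0.036], 'grip_force': 0.0, 'opening': 0.085}
scene {'intrinsics': [[360.995, 0.0, 253.26], [0.0, 360.995, 186.073], [0.0, 0.0, 1.0]], 'D': [0.032, 0.0, 0.0, 0.0, 0.0], 'rvec': [0.928, -2.596, 0.962], 'tvec': [0.393, 0.283, 1.15]}
top {'intrinsics': [[405.146, 0.0, 251.671], [0.0, 405.146, 193.963], [0.0, 0.0, 1.0]], 'D': [-0.075, 0.0, 0.0, 0.0, 0.0], 'rvec': [2.014, -2.211, 0.233], 'tvec': [0.089, 0.469, 1.131]}
```

View pics/scene0.png

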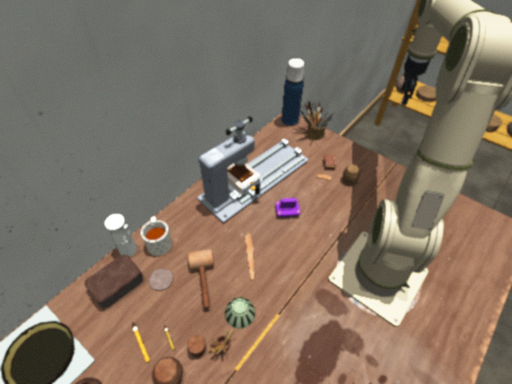

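View pics/top0.png

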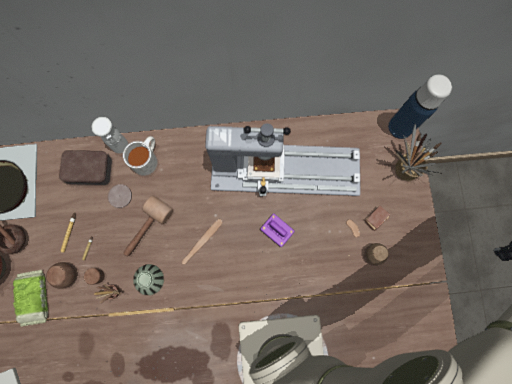

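Scene: press at about (245,175), plug brown in the mould at (242,173). Top: press spans (211..360,147..193), plug at (265,165), knob near (263,186). The purple look-alike is at (277,230) in top and (288,208) in scene.

```bash
cat > h.py <<'E'
import numpy as np,cv2
from scipy.spatial.transform import Rotation as R
def ray(c,px):
    K,D=np.array(c["intrinsics"]),np.array(c["D"])
    M=R.from_rotvec(np.ravel(c["rvec"])).as_matrix();t=np.ravel(c["tvec"])
    u=cv2.undistortPoints(np.array([[px]],float),K,D)[0,0]
    d=M.T@np.array([u[0],u[1],1]);return -M.T@t,d/np.linalg.norm(d)
def onz(c,px,z):
    o,d=ray(c,px);return o+d*(z-o[2])/d[2]
def tri(rs):
    A=sum(np.eye(3)-np.outer(d,d) for o,d in rs);b=sum((np.eye(3)-np.outer(d,d))@o for o,d in rs)
    return np.linalg.solve(A,b)
def proj(c,p):
    return cv2.projectPoints(np.atleast_2d(np.array(p,float)),np.ravel(c["rvec"]),np.ravel(c["tvec"]),np.array(c["intrinsics"]),np.array(c["D"]))[0][:,0]
E
python3 - <<'E'
import cv2,numpy as np
from plant import eyes
from h import *
t=cv2.imread("pics/top0.png")[115:205,200:370]; s=cv2.imread("pics/scene0.png")[110:225,190:320]
t=cv2.resize(t,None,fx=4.6,fy=4.6,interpolation=3)[:, :782]
cv2.imwrite("pics/tcrop.png",t)
cv2.imwrite("pics/scrop.png",cv2.resize(s,None,fx=5,fy=5,interpolation=3))
c=eyes.get_calibration("top")
for p in [(211,193),(360,195),(360,147),(277,230),(263,186)]: print(p,onz(c,p,0.0 if p[0]!=263 else .09).round(3))
c=eyes.get_calibration("scene")
for p in [(288,208)]: print(p,onz(c,p,0.0).round(3))
E
```

```text
(211, 193) [0.5   0.167 0.   ]
(360, 195) [ 0.452 -0.285  0.   ]
(360, 147) [ 0.604 -0.308  0.   ]
(277, 230) [ 0.369 -0.021  0.   ]
(263, 186) [0.486 0.012 0.09 ]
(288, 208) [ 0.373 -0.037  0.   ]
```

View pics/tcrop.png

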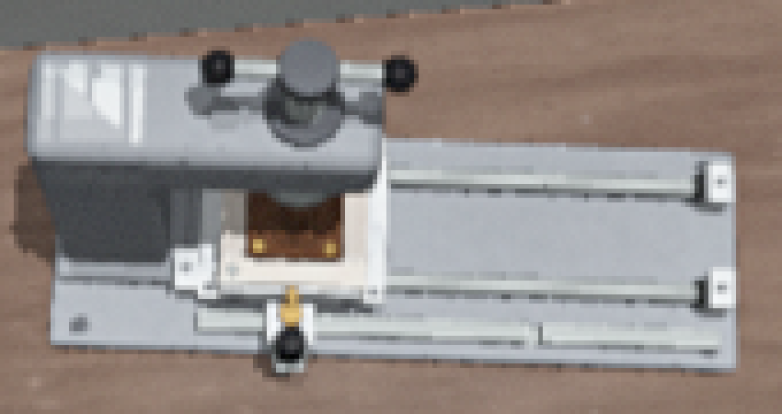

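View pics/scrop.png

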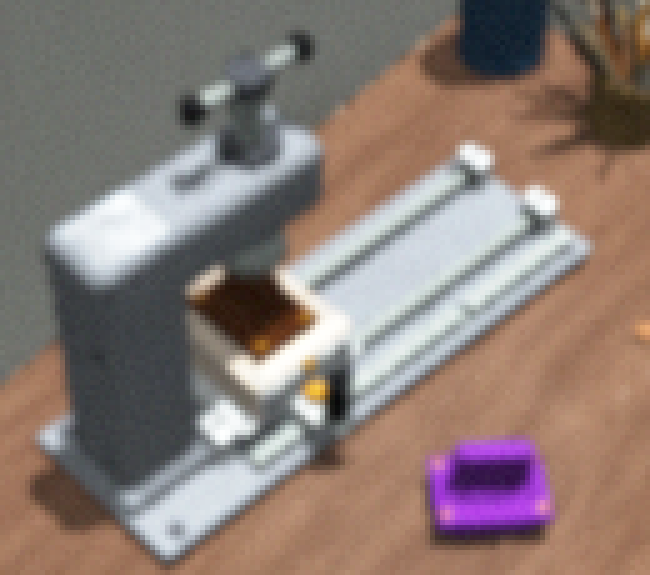

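The top crop shows base corners (-x,-y) at (360,195) and (-x,+y) at (211,190). The black knob top is at (263,189) in top and (258,179) in scene. Candidates for the plug are the brown block in the mould (top 264,165; scene 242,174) and the purple look-alike (277,230). I choose the brown one in the press.

```bash
python3 - <<'E'
from plant import eyes
from h import *
ct,cs=eyes.get_calibration("top"),eyes.get_calibration("scene")
P={}
for n,a,b in [("c-x-y",(735,370),(592,245)),("c-x+y",(52,345),(165,562)),("knobtop",(290,340),(340,343)),("stop-x-y",(720,277),(541,195)),("stop+x-y",(720,172),(474,150)),("wingknob+y",(217,68),(191,107)),("wingknob-y",(400,73),(301,45)),("mouldcorner-x-y",(370,290),(345,325))]:
    a=(a[0]/4.6+200-.4,a[1]/4.6+115-.4);b=(b[0]/5+190-.4,b[1]/5+110-.4)
    p=tri([ray(ct,a),ray(cs,b)]);P[n]=p;print(n,p.round(4),"res",(proj(ct,p)-a).round(1),(proj(cs,p)-b).round(1))
for a in [(735,152),(735,370),(52,345)]: print(onz(ct,(a[0]/4.6+199.6,a[1]/4.6+114.6),.01).round(4))
v=P["c-x+y"]-P["c-x-y"];print(np.hypot(*v[:2]),np.degrees(np.arctan2(-v[0],v[1])))
E
```

```text
c-x-y [ 0.448  -0.2768  0.021 ] res [[-0. -0.]] [[0. 0.]]
c-x+y [0.509  0.1662 0.0109] res [[-0.1 -0.2]] [[0.2 0.1]]
knobtop [0.4717 0.0174 0.138 ] res [[-0.6 -1.1]] [[1.  0.3]]
stop-x-y [ 0.5003 -0.2686  0.0518] res [[0.6 1. ]] [[-0.8 -0.2]]
stop+x-y [ 0.572  -0.2789  0.0507] res [[0.3 0.6]] [[-0.4 -0.1]]
wingknob+y [0.5745 0.0474 0.3114] res [[-0.1 -0.1]] [[0.1 0. ]]
wingknob-y [ 0.5637 -0.0457  0.3082] res [[0.1 0.2]] [[-0.1 -0.1]]
mouldcorner-x-y [ 0.5108 -0.0382  0.0818] res [[-0.5 -0.8]] [[0.7 0.2]]
[ 0.5991 -0.3027  0.01  ]
[ 0.4499 -0.2801  0.01  ]
[0.5084 0.1659 0.01  ]
0.44722422075908896 -7.833349277835468
```

```bash
cat >> h.py <<'E'
def plan(target,Rt,n,st):
    p=np.array(st["tcp_pos"]);Rc=R.from_rotvec(st["tcp_rot"])
    rv=(Rc.inv()*Rt).as_rotvec()
    for i in range(n):
        Ri=Rc*R.from_rotvec(rv*i/n)
        d=Ri.inv().apply((np.array(target)-p)/n)*100
        print(d.round(2),np.degrees(rv/n).round(2))
def down(psi,tilt=0): # tool y=-press y, tool z down
    c,s=np.cos(psi),np.sin(psi)
    X=np.array([c,s,0]);Y=np.array([s,-c,0])
    return R.from_matrix(np.c_[X,Y,[0,0,-1]])
E
python3 - <<'E'
from plant import eyes,status
from h import *
st=status.get_state();c=eyes.get_calibration("wrist")
Rc=R.from_rotvec(st["tcp_rot"]);o,d=ray(c,(256,192))
print("cam in tool",Rc.inv().apply(o-st["tcp_pos"]).round(3),Rc.inv().apply(d).round(3),np.round(c["intrinsics"],0))
plan([.43,-.03,.27],down(np.radians(-7.7)),10,st)
E
```

```text
cam in tool [ 0.067  0.    -0.071] [-0.263 -0.011  0.965] [[317.   0. 259.]
 [  0. 317. 193.]
 [  0.   0.   1.]]
[ 3.81 -4.22  0.34] [-0.01  0.    3.17]
[ 3.57 -4.43  0.34] [-0.01  0.    3.17]
[ 3.32 -4.62  0.34] [-0.01  0.    3.17]
[ 3.06 -4.8   0.34] [-0.01  0.    3.17]
[ 2.79 -4.96  0.34] [-0.01  0.    3.17]
[ 2.51 -5.1   0.33] [-0.01  0.    3.17]
[ 2.22 -5.23  0.33] [-0.01  0.    3.17]
[ 1.93 -5.35  0.33] [-0.01  0.    3.17]
[ 1.63 -5.45  0.33] [-0.01  0.    3.17]
[ 1.33 -5.53  0.33] [-0.01  0.    3.17]
```

```bash
cat >> h.py <<'E'
def flip(psi):
    return down(psi)*R.from_euler("z",np.pi)
E
python3 - <<'E'
from plant import eyes,status
from h import *
st=status.get_state()
p=np.array(st["tcp_pos"]);Rc=R.from_rotvec(st["tcp_rot"])
a=(Rc.inv()*flip(np.radians(-7.7))).as_rotvec();print(np.degrees(a))
n=15
if a[2]>0: a=a*(1-2*np.pi/np.linalg.norm(a))
for i in range(n):
    print((Rc*R.from_rotvec(a*i/n)).inv().apply((np.array([.43,-.03,.27])-p)/n*100).round(1),np.degrees(a/n).round(1))
E
```

```text
[-2.96919524e-02 -9.40220993e-02 -1.48308067e+02]
[ 2.5 -2.8  0.2] [-0.  -0.  -9.9]
[ 3.  -2.3  0.2] [-0.  -0.  -9.9]
[ 3.3 -1.8  0.2] [-0.  -0.  -9.9]
[ 3.6 -1.2  0.2] [-0.  -0.  -9.9]
[ 3.8 -0.6  0.2] [-0.  -0.  -9.9]
[3.8 0.1 0.2] [-0.  -0.  -9.9]
[3.7 0.7 0.2] [-0.  -0.  -9.9]
[3.5 1.4 0.2] [-0.  -0.  -9.9]
[3.2 2.  0.2] [-0.  -0.  -9.9]
[2.9 2.5 0.2] [-0.  -0.  -9.9]
[2.4 2.9 0.2] [-0.  -0.  -9.9]
[1.9 3.3 0.2] [-0.  -0.  -9.9]
[1.3 3.6 0.2] [-0.  -0.  -9.9]
[0.6 3.7 0.2] [-0.  -0.  -9.9]
[-0.   3.8  0.2] [-0.  -0.  -9.9]
```

>>> drive_tool(plan=[{"dx":2.5,"dy":-2.8,"dz":0.2,"az":-9.9},{"dx":3.0,"dy":-2.3,"dz":0.2,"az":-9.9},{"dx":3.3,"dy":-1.8,"dz":0.2,"az":-9.9},{"dx":3.6,"dy":-1.2,"dz":0.2,"az":-9.9},{"dx":3.8,"dy":-0.6,"dz":0.2,"az":-9.9}])

```text
$.plan[0]: bad value
```

>>> drive_tool(plan=[{"dx":3.8,"dy":0.1,"dz":0.2,"az":-9.9},{"dx":3.7,"dy":0.7,"dz":0.2,"az":-9.9},{"dx":3.5,"dy":1.4,"dz":0.2,"az":-9.9},{"dx":3.2,"dy":2.0,"dz":0.2,"az":-9.9},{"dx":2.9,"dy":2.5,"dz":0.2,"az":-9.9}])

```text
$.plan[0]: bad value
```

>>> drive_tool(plan=[{"dx":2.4,"dy":2.9,"dz":0.2,"az":-9.9},{"dx":1.9,"dy":3.3,"dz":0.2,"az":-9.9},{"dx":1.3,"dy":3.6,"dz":0.2,"az":-9.9},{"dx":0.6,"dy":3.7,"dz":0.2,"az":-9.9},{"dx":0,"dy":3.8,"dz":0.2,"az":-9.9}])

```text
$.plan[0]: bad value
```

```bash
python3 - <<'E'
from plant import eyes,status
import cv2,pickle
from h import *
st=status.get_state();print(np.round(st["tcp_pos"],4),np.round(st["joint_positions"],2),(R.from_rotvec(st["tcp_rot"]).as_matrix()).round(3))
c=eyes.get_calibration("wrist");im=eyes.capture("wrist")[:,:,::-1]
cv2.imwrite("pics/w1.png",im);pickle.dump(c,open("w1.pkl","wb"))
E
```

```text
[ 0.254  -0.5708  0.3032] [ 1.13  0.33 -0.06  1.46  0.02  1.35 -0.09] [[ 0.914  0.407 -0.001]
 [ 0.407 -0.914  0.001]
 [-0.    -0.001 -1.   ]]
```

View pics/w1.png

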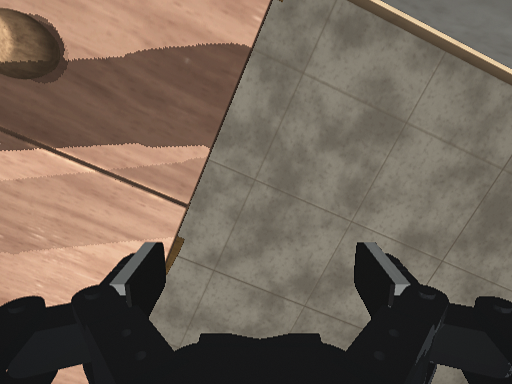

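The wrist image shows only bench and floor, with the fingers at the bottom, because the moves were refused. Every row needs all its keys.

>>> drive_tool(plan=[{"hand":8.5,"dx":2.5,"dy":-2.8,"dz":0.2,"ax":0,"ay":0,"az":-9.9},{"hand":8.5,"dx":3.0,"dy":-2.3,"dz":0.2,"ax":0,"ay":0,"az":-9.9},{"hand":8.5,"dx":3.3,"dy":-1.8,"dz":0.2,"ax":0,"ay":0,"az":-9.9},{"hand":8.5,"dx":3.6,"dy":-1.2,"dz":0.2,"ax":0,"ay":0,"az":-9.9},{"hand":8.5,"dx":3.8,"dy":-0.6,"dz":0.2,"ax":0,"ay":0,"az":-9.9}])

```text
time_s: 0.78
tcp_pos: [0.3124, -0.3895, 0.2937]
tcp_rot: [-2.512, -1.887, 0.0]
ft_force: [1.1, -0.3, 0.8]
opening: 0.0847
grip_force: 0.0
```

>>> drive_tool(plan=[{"hand":8.5,"dx":3.8,"dy":0.1,"dz":0.2,"ax":0,"ay":0,"az":-9.9},{"hand":8.5,"dx":3.7,"dy":0.7,"dz":0.2,"ax":0,"ay":0,"az":-9.9},{"hand":8.5,"dx":3.5,"dy":1.4,"dz":0.2,"ax":0,"ay":0,"az":-9.9},{"hand":8.5,"dx":3.2,"dy":2.0,"dz":0.2,"ax":0,"ay":0,"az":-9.9},{"hand":8.5,"dx":2.9,"dy":2.5,"dz":0.2,"ax":0,"ay":0,"az":-9.9}])

```text
time_s: 1.4
tcp_pos: [0.3711, -0.2095, 0.2838]
tcp_rot: [1.491, 2.765, -0.0]
ft_force: [-0.3, -0.5, -0.3]
opening: 0.0853
grip_force: 0.0
```

>>> drive_tool(plan=[{"hand":8.5,"dx":2.4,"dy":2.9,"dz":0.2,"ax":0,"ay":0,"az":-9.9},{"hand":8.5,"dx":1.9,"dy":3.3,"dz":0.2,"ax":0,"ay":0,"az":-9.9},{"hand":8.5,"dx":1.3,"dy":3.6,"dz":0.2,"ax":0,"ay":0,"az":-9.9},{"hand":8.5,"dx":0.6,"dy":3.7,"dz":0.2,"ax":0,"ay":0,"az":-9.9},{"hand":8.5,"dx":0,"dy":3.8,"dz":0.2,"ax":0,"ay":0,"az":-9.9}])

```text
time_s: 2.02
tcp_pos: [0.428, -0.0288, 0.2738]
tcp_rot: [0.197, 3.135, -0.001]
ft_force: [0.4, 0.2, 0.3]
opening: 0.085
grip_force: 0.0
```

```bash
python3 - <<'E'
from plant import eyes,status
import cv2,pickle
from h import *
st=status.get_state();print(np.round(st["tcp_pos"],4),np.round(st["joint_positions"],2),(R.from_rotvec(st["tcp_rot"]).as_matrix()).round(3))
c=eyes.get_calibration("wrist");im=eyes.capture("wrist")[:,:,::-1]
cv2.imwrite("pics/w2.png",im);pickle.dump(c,open("w2.pkl","wb"))
E
```

```text
[ 0.428  -0.0288  0.2738] [ 0.65 -0.06 -0.66  1.96 -0.04  1.23  1.45] [[-0.992  0.125  0.   ]
 [ 0.125  0.992 -0.   ]
 [-0.    -0.    -1.   ]]
```

View pics/w2.png

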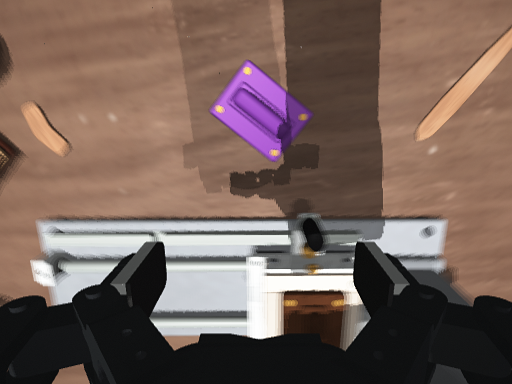

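The wrist view shows the knob as a slanted black cylinder from (306,220) to (318,244). The plate's front edge runs (40,220) to (443,219), and the plug with its brass dots is at (315,310).

```bash
python3 - <<'E'
import cv2,pickle
from plant import eyes
from h import *
c=pickle.load(open("w2.pkl","rb"));im=cv2.imread("pics/w2.png")
g=im.max(2);roi=np.zeros_like(g);roi[208:256,292:332]=255
m=((g<45)&(roi>0)).astype("uint8")
n,l,s,ce=cv2.connectedComponentsWithStats(m);k=1+s[1:,4].argmax();m=l==k
ys,xs=np.nonzero(m);pts=np.c_[xs,ys].astype(float);mu=pts.mean(0)
w,v=np.linalg.eigh(np.cov(pts.T));a=v[:,1]*np.sign(v[1,1]);t=(pts-mu)@a;b=(pts-mu)@v[:,0]
print(mu,a,t.min(),t.max(),b.min(),b.max(),s[k])
# knob axis candidate: model projection vs mask extents
from scipy.optimize import least_squares
e=[onz(c,mu,.068)];print("mid",e[0].round(4))
# plate edge line, corner points at z=.01
for p in [(39,221),(444,219)]: print(onz(c,p,.0).round(4),onz(c,p,.01).round(4))
top=mu+a*t.max();print("top",top,onz(c,top,.09).round(4))
ct=eyes.get_calibration("top");cs=eyes.get_calibration("scene")
P=onz(c,mu,.068);print(proj(ct,P),proj(cs,P))
# height check: triangulate with scene dark blob
for n,cc,box in(("top0",ct,(178,198,255,272)),("scene0",cs,(172,200,248,266))):
    i=cv2.imread(f"pics/{n}.png").max(2);y0,y1,x0,x1=box
    yy,xx=np.nonzero(i[y0:y1,x0:x1]<45);q=(xx.mean()+x0,yy.mean()+y0);print(n,q,len(xx),tri([ray(c,mu),ray(cc,q)]).round(4))
E
```

```text
[312.47368421 234.33805668] [0.36785854 0.92988176] -17.206002445534622 16.964516475354536 -10.648303211611646 9.941847782680233 [301 218  23  33 494]
mid [0.4837 0.0138 0.068 ]
[ 0.4573 -0.2906  0.    ] [ 0.4546 -0.2827  0.01  ]
[0.5138 0.1748 0.    ] [0.5094 0.1691 0.01  ]
top [318.71422645 250.11305119] [0.4895 0.0153 0.09  ]
[[262.24404762 188.73277216]] [[256.1053221  189.37930158]]
top0 (np.float64(262.1875), np.float64(190.6875)) 16 [0.4762 0.0136 0.0818]
scene0 (np.float64(257.0), np.float64(189.57142857142858)) 21 [0.4813 0.0134 0.0698]
```

>>> drive_tool(plan=[{"hand":6,"dx":-2.2,"dy":2.4,"dz":0,"ax":0,"ay":0,"az":0},{"hand":6,"dx":-2.2,"dy":2.5,"dz":0,"ax":0,"ay":0,"az":0},{"hand":6,"dx":0,"dy":0,"dz":4.8,"ax":0,"ay":0,"az":0},{"hand":6,"dx":0,"dy":0,"dz":4.8,"ax":0,"ay":0,"az":0},{"hand":6,"dx":0,"dy":0,"dz":2.0,"ax":0,"ay":0,"az":0}])

```text
time_s: 2.7
tcp_pos: [0.4765, 0.0126, 0.1552]
tcp_rot: [-0.206, -3.131, -0.0]
ft_force: [0.5, 0.1, -0.2]
opening: 0.06
grip_force: 0.0
```

```bash
python3 - <<'E'
from plant import eyes,status
import cv2,pickle
from h import *
st=status.get_state();print(np.round(st["tcp_pos"],4),st["opening"],np.round(st["ft_force"],1))
c=eyes.get_calibration("wrist");im=eyes.capture("wrist")[:,:,::-1]
cv2.imwrite("pics/w3.png",im);pickle.dump(c,open("w3.pkl","wb"))
E
```

```text
[0.4765 0.0126 0.1552] 0.060010058231882234 [ 0.5  0.1 -0.2]
```

View pics/w3.png

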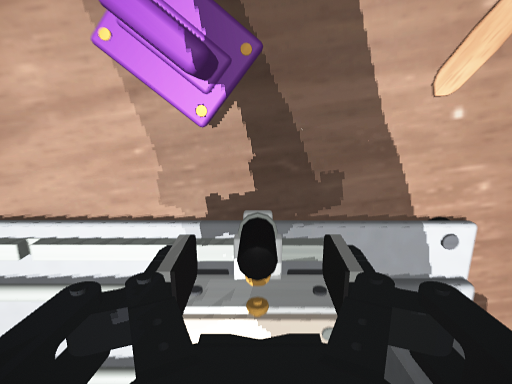

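The knob (257,245) is centred between the fingers (184 and 337). I'll go down and grip it.

>>> drive_tool(plan=[{"hand":6,"dx":0,"dy":0,"dz":2.4,"ax":0,"ay":0,"az":0},{"hand":1.6,"dx":0,"dy":0,"dz":0,"ax":0,"ay":0,"az":0},{"hand":1.6,"dx":0,"dy":0,"dz":0,"ax":0,"ay":0,"az":0},{"hand":1.6,"dx":0,"dy":0,"dz":0,"ax":0,"ay":0,"az":0},{"hand":1.6,"dx":0,"dy":0,"dz":0,"ax":0,"ay":0,"az":0}], newtons=25)

```text
time_s: 3.38
tcp_pos: [0.4784, 0.0125, 0.1351]
tcp_rot: [0.206, 3.133, -0.001]
ft_force: [-2.6, -1.4, 5.8]
opening: 0.0189
grip_force: 24.7
```

>>> drive_tool(plan=[{"hand":1.6,"dx":0,"dy":-1.5,"dz":0,"ax":0,"ay":0,"az":0},{"hand":1.6,"dx":0,"dy":-2.0,"dz":0,"ax":0,"ay":0,"az":0},{"hand":1.6,"dx":0,"dy":-2.0,"dz":0,"ax":0,"ay":0,"az":0},{"hand":1.6,"dx":0,"dy":-2.0,"dz":0,"ax":0,"ay":0,"az":0},{"hand":1.6,"dx":0,"dy":-2.0,"dz":0,"ax":0,"ay":0,"az":0}])

```text
time_s: 4.0
tcp_pos: [0.466, -0.0798, 0.1351]
tcp_rot: [0.202, 3.134, 0.003]
ft_force: [-2.3, 8.2, 6.3]
opening: 0.019
grip_force: 25.8
```

>>> drive_tool(plan=[{"hand":1.6,"dx":0,"dy":-2.0,"dz":0,"ax":0,"ay":0,"az":0},{"hand":1.6,"dx":0,"dy":-2.0,"dz":0,"ax":0,"ay":0,"az":0},{"hand":1.6,"dx":0,"dy":-1.5,"dz":0,"ax":0,"ay":0,"az":0},{"hand":1.6,"dx":0,"dy":-1.0,"dz":0,"ax":0,"ay":0,"az":0},{"hand":1.6,"dx":0,"dy":0,"dz":0,"ax":0,"ay":0,"az":0}])

```text
time_s: 4.62
tcp_pos: [0.4571, -0.1469, 0.1351]
tcp_rot: [0.208, 3.134, -0.002]
ft_force: [-4.1, -0.3, 8.3]
opening: 0.0185
grip_force: 25.9
```

>>> drive_tool(plan=[{"hand":6,"dx":0,"dy":0,"dz":0,"ax":0,"ay":0,"az":0},{"hand":6,"dx":0,"dy":0,"dz":0,"ax":0,"ay":0,"az":0},{"hand":6,"dx":0,"dy":0,"dz":-4,"ax":0,"ay":0,"az":0},{"hand":8.5,"dx":0,"dy":0,"dz":-5,"ax":0,"ay":0,"az":0},{"hand":8.5,"dx":0,"dy":0,"dz":-5,"ax":0,"ay":0,"az":0}])

```text
time_s: 5.25
tcp_pos: [0.4569, -0.1454, 0.2755]
tcp_rot: [0.205, 3.135, 0.0]
ft_force: [0.8, -1.4, 0.7]
opening: 0.0852
grip_force: 0.0
```

```bash
python3 - <<'E'
from plant import eyes,status
import cv2,pickle
from h import *
st=status.get_state();print(np.round(st["tcp_pos"],4),np.round(st["joint_positions"],2))
c=eyes.get_calibration("wrist");im=eyes.capture("wrist")[:,:,::-1]
cv2.imwrite("pics/w4.png",im);pickle.dump(c,open("w4.pkl","wb"))
t=eyes.capture("top")[:,:,::-1];s=eyes.capture("scene")[:,:,::-1]
cv2.imwrite("pics/top4.png",t);cv2.imwrite("pics/scene4.png",s)
t=cv2.resize(t[115:205,200:370],None,fx=4.6,fy=4.6,interpolation=3)[:,:782]
s=cv2.resize(s[110:225,190:320],None,fx=5,fy=5,interpolation=3)
w=cv2.resize(im,(400,300))
o=np.zeros((600,800,3),"uint8");o[:300,:400]=w;o[:300,400:739]=cv2.resize(s,(339,300));tt=cv2.resize(t,(566,300));o[300:600,:566]=tt
cv2.imwrite("pics/m4.png",o)
E
```

```text
[ 0.4569 -0.1454  0.2755] [ 0.83  0.07 -0.63  1.84  0.04  1.24  1.62]
```

View pics/m4.png

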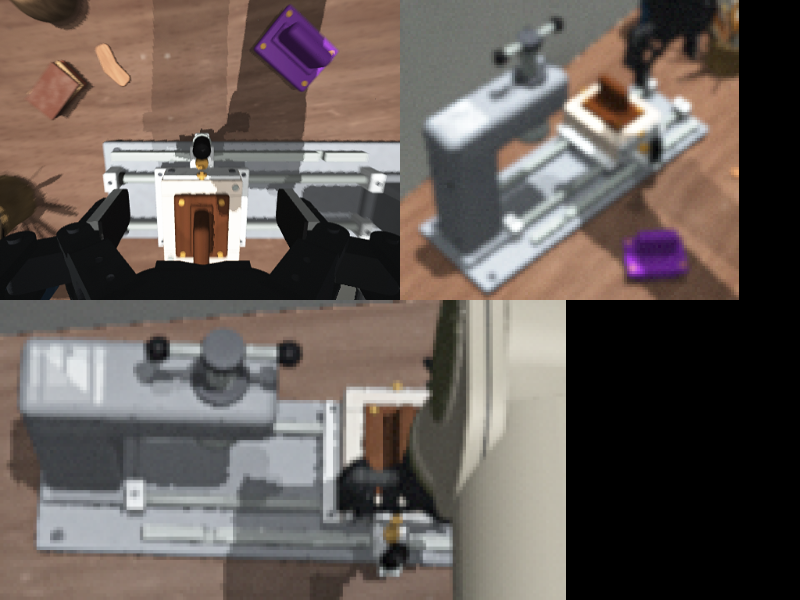

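The picture shows the carriage at the new station with the fin handle clear of the head. In the full wrist frame the plug flange spans about x 224..292 with brass dots near (233,258), (279,256), (230,328) and (284,328).

```bash
python3 - <<'E'
import cv2,pickle
from h import *
c=pickle.load(open("w4.pkl","rb"));im=cv2.imread("pics/w4.png");hsv=cv2.cvtColor(im,cv2.COLOR_BGR2HSV)
def blobs(m,lo,box):
    z=np.zeros_like(m);y0,y1,x0,x1=box;z[y0:y1,x0:x1]=m[y0:y1,x0:x1]
    n,l,s,ce=cv2.connectedComponentsWithStats(z);return [(ce[i].round(1),s[i]) for i in range(1,n) if s[i,4]>=lo]
gold=cv2.inRange(hsv,(12,110,140),(32,255,255))
for ce,s in blobs(gold,8,(200,345,215,305)): print("gold",ce,s[4],onz(c,ce,.094).round(4))
br=cv2.inRange(hsv,(3,90,40),(14,255,255))
for ce,s in blobs(br,200,(235,345,215,305)): print("brown",ce,s)
for r in (270,290,310,325,335):
    print(r,im[r,222:296:3].max(1).tolist())
dk=(im.max(2)<45).astype("uint8")*255
for ce,s in blobs(dk,60,(165,210,240,280)): print("knob",ce,s,onz(c,ce,.068).round(4))
E
```

```text
gold [258.  210.5] 101 [ 0.4746 -0.1495  0.094 ]
gold [257.7 224.6] 78 [ 0.4871 -0.1514  0.094 ]
gold [231.8 259. ] 74 [ 0.516  -0.1782  0.094 ]
gold [283.3 258.9] 26 [ 0.5219 -0.1333  0.094 ]
gold [233.7 325. ] 53 [ 0.5835 -0.1869  0.094 ]
gold [281.6 324.8] 53 [ 0.5891 -0.1424  0.094 ]
brown [257.5 290.4] [ 223  249   70   90 5061]
270 [255, 116, 129, 124, 127, 134, 130, 80, 129, 92, 50, 36, 36, 36, 52, 98, 104, 114, 134, 118, 68, 70, 68, 59, 251]
290 [255, 104, 124, 125, 127, 135, 133, 88, 133, 44, 44, 46, 52, 52, 41, 34, 54, 135, 127, 119, 121, 121, 120, 89, 255]
310 [255, 98, 117, 113, 115, 121, 118, 90, 135, 115, 125, 126, 117, 113, 97, 46, 59, 65, 124, 124, 124, 123, 125, 135, 254]
325 [254, 121, 118, 233, 235, 169, 123, 113, 125, 114, 123, 124, 115, 112, 96, 40, 99, 130, 124, 234, 235, 147, 125, 234, 254]
335 [13, 13, 13, 11, 6, 130, 189, 249, 255, 112, 122, 123, 112, 110, 95, 60, 255, 255, 248, 189, 74, 5, 11, 13, 13]
knob [257.9 189. ] [247 174  23  30 551] [ 0.4628 -0.1481  0.068 ]
```

>>> drive_tool(plan=[{"hand":5,"dx":-4.8,"dy":-0.1,"dz":0,"ax":0,"ay":0,"az":0},{"hand":5,"dx":-4.8,"dy":-0.2,"dz":0,"ax":0,"ay":0,"az":0},{"hand":5,"dx":0,"dy":0,"dz":2.0,"ax":0,"ay":0,"az":0},{"hand":5,"dx":0,"dy":0,"dz":0,"ax":0,"ay":0,"az":0}])

```text
time_s: 5.9
tcp_pos: [0.5509, -0.1608, 0.251]
tcp_rot: [-0.204, -3.13, -0.003]
ft_force: [0.0, 0.6, 0.5]
opening: 0.0502
grip_force: 0.0
```

```bash
python3 - <<'E'
from plant import eyes,status
import cv2,pickle
from h import *
st=status.get_state();print(np.round(st["tcp_pos"],4),np.round(R.from_rotvec(st["tcp_rot"]).as_matrix(),3).tolist())
c=eyes.get_calibration("wrist");im=eyes.capture("wrist")[:,:,::-1]
cv2.imwrite("pics/w5.png",im);pickle.dump(c,open("w5.pkl","wb"))
hsv=cv2.cvtColor(im.copy(),cv2.COLOR_BGR2HSV)
gold=cv2.inRange(hsv,(12,110,140),(32,255,255))
n,l,s,ce=cv2.connectedComponentsWithStats(gold)
c4=pickle.load(open("w4.pkl","rb"));P4=[(231.8,259),(283.3,258.9),(233.7,325),(281.6,324.8)]
for i in range(1,n):
    if s[i,4]<15: continue
    g=onz(c,ce[i],.094);print(ce[i].round(1),s[i,4],g.round(4))
    for q in P4:
        if np.hypot(*(onz(c4,q,.094)-g)[:2])<.012: print("  tri",tri([ray(c,ce[i]),ray(c4,q)]).round(4))
cv2.imwrite("pics/w5s.png",im)
E
```

```text
[ 0.5509 -0.1608  0.251 ] [[-0.992, 0.13, -0.005], [0.13, 0.992, 0.002], [0.005, 0.002, -1.0]]
[260.9 108.8] 340 [ 0.4859 -0.1514  0.094 ]
[230.1 153. ] 74 [ 0.5136 -0.1775  0.094 ]
  tri [ 0.5127 -0.1769  0.1007]
[232.1 241. ] 67 [ 0.5818 -0.1866  0.094 ]
  tri [ 0.5796 -0.1859  0.099 ]
[289.2 241. ] 48 [ 0.5876 -0.1424  0.094 ]
  tri [ 0.5857 -0.1425  0.0982]
[260.2 264.6] 65 [ 0.6048 -0.1675  0.094 ]
```

View pics/w5s.png

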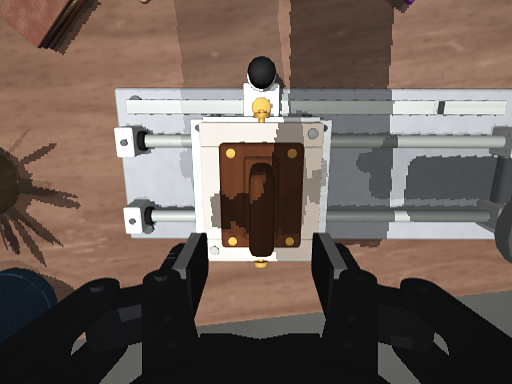

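The fin (260,200) is centred between the pads and the brass keepers are at (261,107) and (260,264). I'll descend and pinch the handle.

>>> drive_tool(plan=[{"hand":5,"dx":0,"dy":0.1,"dz":4.0,"ax":0,"ay":0,"az":0},{"hand":5,"dx":0,"dy":0,"dz":3.6,"ax":0,"ay":0,"az":0},{"hand":1.2,"dx":0,"dy":0,"dz":0,"ax":0,"ay":0,"az":0},{"hand":1.2,"dx":0,"dy":0,"dz":0,"ax":0,"ay":0,"az":0},{"hand":1.2,"dx":0,"dy":0,"dz":0,"ax":0,"ay":0,"az":0}], newtons=80)

```text
time_s: 6.58
tcp_pos: [0.5526, -0.1604, 0.1798]
tcp_rot: [0.206, 3.132, -0.001]
ft_force: [-2.0, 0.5, 3.9]
opening: 0.0153
grip_force: 78.5
```

>>> drive_tool(plan=[{"hand":1.2,"dx":0,"dy":0,"dz":0,"ax":0,"ay":0,"az":0},{"hand":1.2,"dx":0,"dy":0,"dz":0.1,"ax":0,"ay":0,"az":0},{"hand":1.2,"dx":0,"dy":0,"dz":0,"ax":0,"ay":0,"az":0}])

```text
time_s: 6.95
tcp_pos: [0.5527, -0.1604, 0.1798]
tcp_rot: [0.206, 3.132, -0.002]
ft_force: [-6.6, 1.8, 16.6]
opening: 0.0148
grip_force: 80.9
```

>>> drive_tool(plan=[{"hand":1.2,"dx":-0.51,"dy":0,"dz":-0.2,"ax":0,"ay":3,"az":0},{"hand":1.2,"dx":-0.51,"dy":0,"dz":-0.2,"ax":0,"ay":3,"az":0},{"hand":1.2,"dx":0,"dy":0,"dz":0,"ax":0,"ay":0,"az":0}])

```text
time_s: 7.32
tcp_pos: [0.5624, -0.1618, 0.1824]
tcp_rot: [-0.199, -3.029, -0.009]
ft_force: [-7.5, 1.3, 10.5]
opening: 0.0143
grip_force: 80.6
```

>>> drive_tool(plan=[{"hand":1.2,"dx":-0.51,"dy":0,"dz":-0.2,"ax":0,"ay":3,"az":0},{"hand":1.2,"dx":-0.4,"dy":0,"dz":-0.15,"ax":0,"ay":2.5,"az":0},{"hand":1.2,"dx":0,"dy":0,"dz":0,"ax":0,"ay":0,"az":0}])

```text
time_s: 7.7
tcp_pos: [0.5719, -0.163, 0.1847]
tcp_rot: [-0.193, -2.934, -0.019]
ft_force: [-6.8, 0.8, 10.3]
opening: 0.0149
grip_force: 80.3
```

```bash
python3 - <<'E'
from plant import eyes,status
import cv2,pickle
from h import *
st=status.get_state();print(np.round(st["tcp_pos"],4),np.round(st["ft_force"],1),np.round(st["ft_torque"],2),np.round(R.from_rotvec(st["tcp_rot"]).as_matrix(),3).tolist())
c=eyes.get_calibration("wrist");im=eyes.capture("wrist")[:,:,::-1]
cv2.imwrite("pics/w6.png",im);pickle.dump(c,open("w6.pkl","wb"))
cv2.imwrite("pics/scene6.png",eyes.capture("scene")[:,:,::-1])
hsv=cv2.cvtColor(im.copy(),cv2.COLOR_BGR2HSV)
gold=cv2.inRange(hsv,(12,110,140),(32,255,255))
n,l,s,ce=cv2.connectedComponentsWithStats(gold)
for i in range(1,n):
    if s[i,4]>=15: print(ce[i].round(1),s[i])
E
```

```text
[ 0.5719 -0.163   0.1847] [-6.8  0.8 10.3] [0.03 1.37 0.03] [[-0.971, 0.131, -0.198], [0.128, 0.991, 0.026], [0.2, -0.001, -0.98]]
[128.3   4.3] [114   0  27  13 147]
[253.1 112.7] [250 105   8  17  84]
[215.6 169.8] [209 163  14  14 150]
[307.1 167.4] [305 164   6   8  25]
```

>>> drive_tool(plan=[{"hand":1.2,"dx":-0.33,"dy":0,"dz":-0.13,"ax":0,"ay":2,"az":0},{"hand":1.2,"dx":0,"dy":0,"dz":0,"ax":0,"ay":0,"az":0},{"hand":1.2,"dx":0.5,"dy":0,"dz":0.22,"ax":0,"ay":-3,"az":0},{"hand":1.2,"dx":0.5,"dy":0,"dz":0.22,"ax":0,"ay":-3,"az":0},{"hand":1.2,"dx":0.5,"dy":0,"dz":0.22,"ax":0,"ay":-3,"az":0}])

```text
time_s: 8.43
tcp_pos: [0.5594, -0.1614, 0.1815]
tcp_rot: [-0.201, -3.06, -0.006]
ft_force: [-3.3, 0.7, 7.7]
opening: 0.0146
grip_force: 79.7
```

>>> drive_tool(plan=[{"hand":1.2,"dx":0.5,"dy":0,"dz":0.22,"ax":0,"ay":-3,"az":0},{"hand":1.2,"dx":0.25,"dy":0,"dz":0.1,"ax":0,"ay":-1.5,"az":0},{"hand":1.2,"dx":0,"dy":0,"dz":0,"ax":0,"ay":0,"az":0}])

```text
time_s: 8.8
tcp_pos: [0.5526, -0.1605, 0.1798]
tcp_rot: [0.206, 3.13, -0.002]
ft_force: [-0.6, 0.6, 10.1]
opening: 0.0147
grip_force: 80.3
```

```bash
cat > k.py <<'E'
import sys,cv2,pickle
from plant import eyes,status
from h import *
tag=sys.argv[1]
st=status.get_state();print(np.round(st["tcp_pos"],4),np.round(st["ft_force"],1),np.round(st["ft_torque"],2),np.round(R.from_rotvec(st["tcp_rot"]).as_matrix(),3).tolist())
c=eyes.get_calibration("wrist");im=eyes.capture("wrist")[:,:,::-1].copy()
cv2.imwrite(f"pics/{tag}.png",im);pickle.dump(c,open(tag+".pkl","wb"))
cv2.imwrite(f"pics/{tag}s.png",eyes.capture("scene")[:,:,::-1])
gold=cv2.inRange(cv2.cvtColor(im,cv2.COLOR_BGR2HSV),(10,110,90),(35,255,255))
n,l,s,ce=cv2.connectedComponentsWithStats(gold)
for i in range(1,n):
    if s[i,4]>=15: print(ce[i].round(1),s[i],onz(c,ce[i],.094).round(4))
E
python3 k.py w7
```

```text
[ 0.5526 -0.1605  0.1798] [-0.6  0.6 10.1] [0.26 0.71 0.02] [[-0.991, 0.131, 0.005], [0.131, 0.991, -0.002], [-0.005, -0.001, -1.0]]
[261.1 104.5] [248  88  27  36 692] [ 0.4861 -0.1515  0.094 ]
[221.5 185.7] [ 201  157   56   70 2169] [ 0.523  -0.1768  0.094 ]
[303.8 168.7] [298 162  13  14 137] [ 0.5197 -0.1343  0.094 ]
[241.3 191.2] [235 177  22  44 350] [ 0.5273 -0.1672  0.094 ]
```

>>> drive_tool(plan=[{"hand":1.2,"dx":0.51,"dy":0,"dz":-0.2,"ax":0,"ay":-3,"az":0},{"hand":1.2,"dx":0.51,"dy":0,"dz":-0.2,"ax":0,"ay":-3,"az":0},{"hand":1.2,"dx":0.51,"dy":0,"dz":-0.2,"ax":0,"ay":-3,"az":0},{"hand":1.2,"dx":0,"dy":0,"dz":0,"ax":0,"ay":0,"az":0}])

```text
time_s: 9.4
tcp_pos: [0.5371, -0.1584, 0.1846]
tcp_rot: [0.195, 2.973, -0.018]
ft_force: [3.1, 0.8, 3.8]
opening: 0.0149
grip_force: 79.4
```

>>> drive_tool(plan=[{"hand":1.2,"dx":0.5,"dy":0,"dz":-0.14,"ax":0,"ay":-3,"az":0},{"hand":1.2,"dx":0.25,"dy":0,"dz":-0.08,"ax":0,"ay":-1.5,"az":0},{"hand":1.2,"dx":0,"dy":0,"dz":0,"ax":0,"ay":0,"az":0}])

```text
time_s: 9.78
tcp_pos: [0.5299, -0.1575, 0.1861]
tcp_rot: [0.19, 2.895, -0.026]
ft_force: [-2.2, 0.7, 14.6]
opening: 0.0147
grip_force: 81.1
```

```bash
python3 k.py w8
```

```text
[ 0.5299 -0.1575  0.1861] [-2.2  0.7 14.6] [0.32 0.53 0.07] [[-0.963, 0.131, 0.236], [0.127, 0.991, -0.033], [-0.239, -0.002, -0.971]]
[261.   96.4] [248  74  28  49 906] [ 0.4801 -0.1509  0.094 ]
[215.2 168.3] [200 156  39  33 755] [ 0.5122 -0.1784  0.094 ]
[304.1 167.4] [298 161  13  14 141] [ 0.5176 -0.1339  0.094 ]
[207.6 247.8] [204 236  11  30 156] [ 0.5616 -0.1928  0.094 ]
[313.  258.7] [311 254   5  12  32] [ 0.5778 -0.1324  0.094 ]
[256.6 319. ] [243 299  32  30 398] [ 0.6259 -0.1728  0.094 ]
```

>>> drive_tool(plan=[{"hand":1.2,"dx":-0.5,"dy":0,"dz":0.22,"ax":0,"ay":3,"az":0},{"hand":1.2,"dx":-0.5,"dy":0,"dz":0.22,"ax":0,"ay":3,"az":0},{"hand":1.2,"dx":-0.5,"dy":0,"dz":0.22,"ax":0,"ay":3,"az":0},{"hand":1.2,"dx":-0.5,"dy":0,"dz":0.2,"ax":0,"ay":3,"az":0},{"hand":1.2,"dx":-0.25,"dy":0,"dz":0.1,"ax":0,"ay":1.5,"az":0}])

```text
time_s: 10.5
tcp_pos: [0.553, -0.1606, 0.18]
tcp_rot: [0.206, 3.134, -0.003]
ft_force: [-17.1, 2.0, 36.0]
opening: 0.0152
grip_force: 84.1
```

```bash
python3 k.py w9; python3 - <<'E'
import cv2,numpy as np
# w5 before, w7 after first rock, w9 now: keepers; w8 back keeper
f=lambda n,y0,y1,x0,x1:cv2.resize(cv2.imread(f"pics/{n}.png")[y0:y1,x0:x1],(390,290),interpolation=3)
o=np.vstack([np.hstack([f("w5",60,170,190,338),f("w9",60,170,190,338)]),np.hstack([f("w5",210,320,190,338),f("w8",240,350,180,328)])])
cv2.imwrite("pics/m9.png",o);print(o.shape)
E
```

```text
[ 0.553  -0.1606  0.18  ] [-17.1   2.   36. ] [ 0.46  2.67 -0.06] [[-0.991, 0.131, 0.0], [0.131, 0.991, -0.002], [-0.001, -0.002, -1.0]]
[260.9 104.6] [248  88  27  36 687] [ 0.4861 -0.1518  0.094 ]
[221.8 185.1] [ 201  156   56   71 2207] [ 0.5228 -0.1768  0.094 ]
[304.  168.1] [298 162  13  13 140] [ 0.5195 -0.1343  0.094 ]
[241. 191.] [235 176  22  45 357] [ 0.5271 -0.1675  0.094 ]
(580, 780, 3)
```

View pics/m9.png

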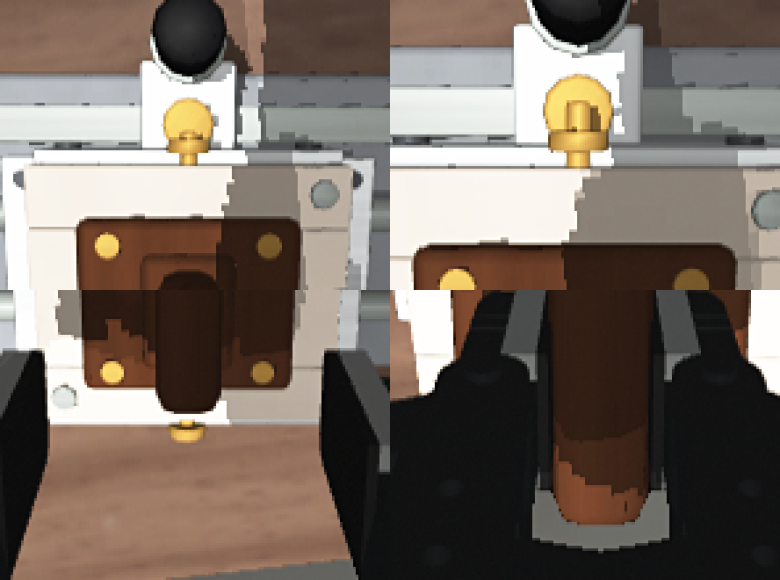

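The front keeper now has its stem pushed out at (578,115). In the tilted frames the plug's dots stayed fixed relative to the tool, so the plug tilted the full 0.23 rad both ways. Next I relieve the press force.

>>> drive_tool(plan=[{"hand":1.2,"dx":0.1,"dy":0,"dz":-0.2,"ax":0,"ay":0,"az":0},{"hand":1.2,"dx":0,"dy":0,"dz":0,"ax":0,"ay":0,"az":0},{"hand":1.2,"dx":0,"dy":0,"dz":0,"ax":0,"ay":0,"az":0}])

```text
time_s: 10.98
tcp_pos: [0.5517, -0.1604, 0.1804]
tcp_rot: [0.206, 3.132, -0.001]
ft_force: [-1.8, 0.7, 9.6]
opening: 0.0149
grip_force: 80.2
```

>>> drive_tool(plan=[{"hand":1.2,"dx":0,"dy":0,"dz":-0.1,"ax":0,"ay":0,"az":0},{"hand":1.2,"dx":0,"dy":0,"dz":-0.1,"ax":0,"ay":0,"az":0},{"hand":1.2,"dx":0,"dy":0,"dz":0,"ax":0,"ay":0,"az":0}])

```text
time_s: 11.35
tcp_pos: [0.5511, -0.1603, 0.1808]
tcp_rot: [0.206, 3.134, -0.0]
ft_force: [5.1, -1.7, -2.9]
opening: 0.015
grip_force: 78.5
```

>>> drive_tool(plan=[{"hand":1.2,"dx":-0.05,"dy":0,"dz":-0.1,"ax":0,"ay":0,"az":0},{"hand":1.2,"dx":0,"dy":0,"dz":-0.1,"ax":0,"ay":0,"az":0},{"hand":1.2,"dx":0,"dy":0,"dz":0,"ax":0,"ay":0,"az":0}])

```text
time_s: 11.72
tcp_pos: [0.5512, -0.1603, 0.1826]
tcp_rot: [-0.206, -3.134, 0.0]
ft_force: [3.8, -1.3, -6.2]
opening: 0.0152
grip_force: 78.0
```

```bash
python3 k.py w10
```

```text
[ 0.5512 -0.1603  0.1826] [ 3.8 -1.3 -6.2] [-0.34 -1.06 -0.01] [[-0.991, 0.131, -0.0], [0.131, 0.991, 0.0], [0.0, -0.0, -1.0]]
[260.4 108.3] [248  92  26  36 673] [ 0.4859 -0.1517  0.094 ]
[221.4 185.5] [ 200  156   55   71 2273] [ 0.5217 -0.1769  0.094 ]
[303.9 167.9] [298 162  13  13 141] [ 0.5181 -0.1334  0.094 ]
[240.6 191.5] [235 176  20  48 355] [ 0.5262 -0.1674  0.094 ]
```

```bash
cat > fl.py <<'E'
import sys,cv2,pickle
from h import *
A,B=sys.argv[1:3]
a,b=[cv2.imread(f"pics/{n}.png",0) for n in (A,B)];ca,cb=[pickle.load(open(n+".pkl","rb")) for n in (A,B)]
m=np.zeros_like(a);m[60:240,150:360]=255
p=cv2.goodFeaturesToTrack(a,60,.01,6,mask=m)
q,ok,e=cv2.calcOpticalFlowPyrLK(a,b,p,None,winSize=(15,15))
for i in range(len(p)):
    if not ok[i] or e[i]>8: continue
    u=p[i,0];v=q[i,0]
    st=[proj(cb,onz(ca,u,z))[0]-v for z in (.084,)]
    print(u.round(0),"flow",(v-u).round(2),"static-pred minus seen",st[0].round(2))
E
python3 fl.py w9 w10
```

```text
[264.  78.] flow [-0.78  3.91] static-pred minus seen [0.14 0.56]
[248. 113.] flow [-0.37  3.47] static-pred minus seen [0.03 0.23]
[200. 217.] flow [-0.13 -0.81] static-pred minus seen [0.56 2.48]
[261. 109.] flow [-0.71  3.84] static-pred minus seen [ 0.12 -0.05]
[154. 228.] flow [1.   1.29] static-pred minus seen [0.13 0.21]
[165. 138.] flow [0.93 2.32] static-pred minus seen [0.18 0.84]
[236. 111.] flow [-0.67  3.31] static-pred minus seen [0.54 0.43]
[233. 151.] flow [-1.36 -0.14] static-pred minus seen [1.28 3.05]
[183. 112.] flow [0.17 3.23] static-pred minus seen [0.66 0.46]
[201. 154.] flow [ 0.04 -0.1 ] static-pred minus seen [0.43 2.94]
[236.  92.] flow [-0.13  3.5 ] static-pred minus seen [0.01 0.64]
[278.  80.] flow [-0.91  4.09] static-pred minus seen [-0.    0.34]
[160. 111.] flow [0.33 2.94] static-pred minus seen [0.9  0.77]
[167. 155.] flow [0.82 2.17] static-pred minus seen [0.22 0.65]
[204. 113.] flow [-0.3   3.31] static-pred minus seen [0.76 0.37]
[227. 112.] flow [-0.42  3.34] static-pred minus seen [0.45 0.37]
[172. 132.] flow [0.9  2.61] static-pred minus see
[... 727 characters left out ...]
nus seen [ 0.1  -0.12]
[282.  60.] flow [-0.72  4.08] static-pred minus seen [-0.29  0.82]
[306. 109.] flow [-1.19  3.24] static-pred minus seen [-0.25  0.56]
[243. 123.] flow [-0.71  3.67] static-pred minus seen [ 0.45 -0.19]
[324. 125.] flow [-1.05  3.72] static-pred minus seen [-0.71 -0.26]
[346. 158.] flow [-1.98  3.13] static-pred minus seen [-0.15 -0.36]
[330. 200.] flow [-1.49 -0.16] static-pred minus seen [-0.28  2.11]
[338. 132.] flow [-1.24  3.77] static-pred minus seen [-0.78 -0.46]
[301.  94.] flow [-1.13  3.41] static-pred minus seen [-0.22  0.71]
[176. 157.] flow [0.87 3.72] static-pred minus seen [ 0.03 -0.94]
[348. 182.] flow [-1.63 -0.52] static-pred minus seen [-0.49  2.81]
```

The pull of 6 N with a lateral force suggests something is still catching. I'll set it back down before going further.

>>> drive_tool(plan=[{"hand":1.2,"dx":0,"dy":0,"dz":0.15,"ax":0,"ay":0,"az":0},{"hand":1.2,"dx":-0.15,"dy":0,"dz":0.15,"ax":0,"ay":0,"az":0},{"hand":1.2,"dx":0,"dy":0,"dz":0,"ax":0,"ay":0,"az":0}])

```text
time_s: 12.2
tcp_pos: [0.5523, -0.1603, 0.1807]
tcp_rot: [-0.206, -3.133, 0.001]
ft_force: [-5.1, -0.5, 7.4]
opening: 0.0146
grip_force: 80.2
```

```bash
python3 k.py w11|head -1; python3 - <<'E'
import cv2,pickle
from h import *
# keeper stems: front. pixel columns profile along the brass (col 261) in w5,w7,w9,w10,w11, as ground x at z=.075
for n in ("w5","w6","w7","w8","w9","w10","w11"):
    im=cv2.imread(f"pics/{n}.png");c=pickle.load(open(n+".pkl","rb"))
    hsv=cv2.cvtColor(im,cv2.COLOR_BGR2HSV);g=cv2.inRange(hsv,(15,90,60),(35,255,255))>0
    for lab,(x0,x1,y0,y1) in {"front":(225,300,50,150),"back":(225,300,230,384)}.items():
        w=g[y0:y1,x0:x1].sum(1);print(n,lab,[(int(y0+i),int(v)) for i,v in enumerate(w) if v>2][::3])
E
```

```text
[ 0.5523 -0.1603  0.1807] [-5.1 -0.5  7.4] [0.13 1.13 0.  ] [[-0.991, 0.131, -0.002], [0.131, 0.991, -0.0], [0.002, -0.001, -1.0]]
w5 front [(98, 8), (101, 15), (104, 18), (107, 19), (110, 17), (113, 15), (116, 16), (119, 7), (122, 7)]
w5 back [(237, 10), (240, 18), (243, 15), (260, 6), (263, 14), (266, 10)]
w6 front [(104, 5), (107, 16), (110, 21), (113, 23), (116, 24), (119, 23), (122, 18), (125, 8)]
w6 back []
w7 front [(88, 3), (91, 17), (94, 23), (97, 25), (100, 27), (103, 26), (106, 25), (109, 22), (112, 23), (115, 23), (118, 9), (121, 9)]
w7 back []
w8 front [(74, 9), (77, 18), (80, 24), (83, 25), (86, 27), (89, 28), (92, 27), (95, 25), (98, 22), (101, 17), (104, 10), (107, 21), (110, 24), (113, 23), (116, 19), (119, 9), (122, 7)]
w8 back []
w9 front [(89, 9), (92, 18), (95, 23), (98, 25), (101, 27), (104, 25), (107, 23), (110, 22), (113, 23), (116, 21), (119, 9), (122, 9)]
w9 back []
w10 front [(92, 3), (95, 16), (98, 22), (101, 24), (104, 26), (107, 26), (110, 24), (113, 22), (116, 22), (119, 22), (122, 10), (125, 9)]
w10 back []
w11 front [(91, 9), (94, 18), (97, 24), (100, 25), (103, 26), (106, 25), (109, 24), (112, 22), (115, 22), (118, 22), (121, 9), (124, 9)]
w11 back []
```

```bash
python3 - <<'E'
import cv2,pickle
from h import *
for n,cx in (("w4",258),("w5",261),("w6",253),("w7",261),("w9",261),("w11",261)):
    im=cv2.imread(f"pics/{n}.png");
    r=range(203,232) if n=="w4" else range(88,128)
    print(n,"G",[int(im[y,cx-1:cx+2,1].mean()) for y in r])
    print("  side",[int(im[y,cx-7:cx-5,1].mean()) for y in r])
ct=[pickle.load(open(n+".pkl","rb")) for n in ("w5","w9","w11")]
# expected row of points along front keeper line at z=.075: press x -50..-80mm from plug centre
for c in ct: print([proj(c,[.5512+.992*d,-.160-.128*d,.075])[0].round(1).tolist() for d in (-.055,-.060,-.065,-.07,-.075)])
from plant import eyes
for n in("top","scene"): print(n,ray(eyes.get_calibration(n),(256,192))[0].round(2))
E
```

```text
w4 G [14, 44, 67, 97, 113, 121, 122, 110, 95, 103, 121, 131, 126, 104, 90, 85, 95, 143, 164, 165, 167, 177, 197, 214, 215, 214, 193, 202, 232]
  side [46, 54, 62, 69, 92, 105, 113, 111, 136, 188, 202, 178, 143, 111, 104, 106, 107, 101, 92, 91, 96, 137, 204, 241, 244, 240, 212, 176, 221]
w5 G [7, 232, 247, 164, 255, 255, 254, 255, 252, 202, 202, 217, 218, 218, 218, 218, 217, 218, 218, 218, 219, 184, 171, 209, 154, 186, 215, 208, 193, 179, 165, 199, 208, 207, 154, 231, 244, 244, 243, 243]
  side [245, 194, 223, 254, 254, 254, 254, 254, 254, 254, 255, 241, 210, 204, 222, 226, 225, 224, 223, 222, 219, 217, 218, 218, 157, 117, 123, 130, 133, 124, 253, 255, 255, 250, 157, 228, 244, 244, 244, 243]
w6 G [10, 8, 8, 4, 15, 94, 228, 250, 223, 155, 249, 255, 255, 254, 254, 254, 255, 249, 223, 204, 196, 209, 217, 220, 222, 225, 232, 168, 113, 114, 118, 121, 122, 103, 67, 255, 255, 255, 255, 248]
  side [251, 249, 218, 193, 224, 255, 255, 255, 254, 254, 254, 254, 254, 254, 254, 254, 254, 254, 254, 254, 254, 254, 254, 254, 254, 254, 254, 254, 254, 254, 254, 255, 255, 242, 251, 254, 254, 255, 255, 2
[... 831 characters left out ...]

w11 G [255, 248, 189, 188, 219, 222, 221, 222, 222, 223, 222, 225, 168, 191, 216, 216, 215, 214, 213, 213, 212, 214, 217, 145, 185, 221, 219, 209, 199, 191, 181, 159, 195, 204, 203, 202, 204, 147, 222, 246]
  side [254, 255, 255, 224, 187, 214, 226, 228, 227, 227, 228, 228, 228, 227, 227, 228, 228, 226, 226, 224, 220, 220, 224, 140, 151, 169, 169, 169, 170, 171, 166, 203, 255, 255, 255, 255, 207, 116, 220, 246]
[[260.6, 123.3], [260.6, 116.6], [260.6, 109.8], [260.6, 102.9], [260.6, 96.0]]
[[261.1, 124.9], [261.1, 115.5], [261.1, 105.9], [261.1, 96.2], [261.0, 86.3]]
[[260.5, 126.7], [260.5, 117.4], [260.4, 107.8], [260.4, 98.2], [260.4, 88.3]]
top [0.23 0.07 1.2 ]
scene [-0.02  0.67  1.05]
```

Front keeper pin tip went from about -65.7 to -69.1 mm, so it has been pushed back. The back keeper is hidden, so I'll let go and rise to the earlier viewpoint to measure it.

>>> drive_tool(plan=[{"hand":5,"dx":0,"dy":0,"dz":0,"ax":0,"ay":0,"az":0},{"hand":5,"dx":0,"dy":0,"dz":0,"ax":0,"ay":0,"az":0},{"hand":5,"dx":0,"dy":0,"dz":-3.5,"ax":0,"ay":0,"az":0},{"hand":5,"dx":0,"dy":0,"dz":-3.5,"ax":0,"ay":0,"az":0},{"hand":5,"dx":0,"dy":0,"dz":0,"ax":0,"ay":0,"az":0}])

```text
time_s: 12.92
tcp_pos: [0.554, -0.1604, 0.2526]
tcp_rot: [0.205, 3.13, -0.002]
ft_force: [1.0, 0.1, 0.5]
opening: 0.0499
grip_force: 0.0
```

```bash
python3 k.py w12; python3 - <<'E'
import cv2,pickle
from h import *
f=lambda d,z:[.5512+.992*d,-.160-.128*d,z]
for n in ("w5","w12"):
    im=cv2.imread(f"pics/{n}.png");c=pickle.load(open(n+".pkl","rb"))
    for nm,rg in (("front",range(84,132)),("back",range(250,282))):
        cx=int(round(proj(c,f(-.065 if nm=="front" else .065,.075))[0][0]))
        rows=[]
        for y in rg:
            # press-x at z=.075 for this row
            p=onz(c,(cx,y),.075);d=((p-np.array(f(0,.075)))@[.992,-.128,0])*1000
            rows.append((y,round(d,1),*im[y,cx-1:cx+2].mean(0).astype(int).tolist()[1:]))
        print(n,nm,rows)
E
python3 fl.py w5 w12 | awk '{print}' | head -40
```

```text
[ 0.554  -0.1604  0.2526] [1.  0.1 0.5] [-0.    0.01 -0.02] [[-0.991, 0.131, 0.004], [0.131, 0.991, -0.001], [-0.004, -0.001, -1.0]]
[260.1 101.9] [251  91  19  25 348] [ 0.4858 -0.1516  0.094 ]
[236.6 159.6] [ 219  136   57   61 1437] [ 0.5237 -0.1739  0.094 ]
[290.1 144. ] [286 140   9   9  68] [ 0.5176 -0.134   0.094 ]
[250.7 162. ] [243 150  31  41 257] [ 0.5268 -0.1639  0.094 ]
[256.  181.5] [249 166  18  36 411] [ 0.5419 -0.1621  0.094 ]
[233.7 231. ] [221 219  26  20 291] [ 0.5789 -0.1846  0.094 ]
[287.9 232.3] [284 228   9   9  62] [ 0.5855 -0.1429  0.094 ]
[259.6 258. ] [253 253  14  13 112] [ 0.6046 -0.1677  0.094 ]
w5 front [(84, np.float64(-83.5), 18, 18), (85, np.float64(-82.8), 10, 10), (86, np.float64(-82.1), 8, 9), (87, np.float64(-81.4), 4, 4), (88, np.float64(-80.7), 7, 7), (89, np.float64(-80.0), 232, 224), (90, np.float64(-79.3), 247, 243), (91, np.float64(-78.6), 164, 157), (92, np.float64(-77.9), 255, 255), (93, np.float64(-77.1), 255, 255), (94, np.float64(-76.4), 254, 254), (95, np.float64(-75.7), 255, 254), (96, np.float64(-75.0), 252, 251), (97, np.float64(-
[... 6253 characters left out ...]
red minus seen [-0.51 -0.08]
[247.  74.] flow [-0.99 -6.87] static-pred minus seen [0.4  0.02]
[190. 147.] flow [-0.7 -6.2] static-pred minus seen [ 0.24 -0.15]
[150. 200.] flow [ 0.29 -6.13] static-pred minus seen [-0.48 -0.09]
[242.  99.] flow [-0.72 -6.03] static-pred minus seen [ 0.16 -0.61]
[312. 115.] flow [-1.3  -6.82] static-pred minus seen [0.87 0.24]
[242.  89.] flow [-0.7  -6.47] static-pred minus seen [ 0.12 -0.25]
[176. 205.] flow [ 0.23 -6.11] static-pred minus seen [-0.47 -0.11]
[302. 124.] flow [ 2.02 -6.89] static-pred minus seen [-2.47  0.37]
[166. 114.] flow [-0.27 -6.17] static-pred minus seen [-0.29 -0.32]
[233. 156.] flow [-1.47 -8.6 ] static-pred minus seen [1.01 2.27]
```

Both keeper pins have moved back about 3.7 mm, but the plug has crept about 2 mm towards the front, so its front bead probably catches again. I'll regrip, rock the front end there to push that keeper further, shift the plug back, rock the other end, then centre and lift.

>>> drive_tool(plan=[{"hand":5,"dx":0.3,"dy":0,"dz":3.7,"ax":0,"ay":0,"az":0},{"hand":5,"dx":0,"dy":0,"dz":3.5,"ax":0,"ay":0,"az":0},{"hand":1.2,"dx":0,"dy":0,"dz":0,"ax":0,"ay":0,"az":0},{"hand":1.2,"dx":0,"dy":0,"dz":0,"ax":0,"ay":0,"az":0},{"hand":1.2,"dx":0,"dy":0,"dz":0,"ax":0,"ay":0,"az":0}], newtons=80)

```text
time_s: 13.65
tcp_pos: [0.5504, -0.1601, 0.1791]
tcp_rot: [0.205, 3.133, -0.001]
ft_force: [0.3, -0.2, -1.0]
opening: 0.0148
grip_force: 77.9
```

>>> drive_tool(plan=[{"hand":1.2,"dx":0,"dy":0,"dz":0.05,"ax":0,"ay":0,"az":0},{"hand":1.2,"dx":0,"dy":0,"dz":0,"ax":0,"ay":0,"az":0}])

```text
time_s: 13.9
tcp_pos: [0.5504, -0.1602, 0.1785]
tcp_rot: [0.206, 3.133, -0.001]
ft_force: [-1.3, 0.4, 6.9]
opening: 0.015
grip_force: 79.2
```

>>> drive_tool(plan=[{"hand":1.2,"dx":-0.5,"dy":0,"dz":-0.19,"ax":0,"ay":3,"az":0},{"hand":1.2,"dx":-0.5,"dy":0,"dz":-0.19,"ax":0,"ay":3,"az":0},{"hand":1.2,"dx":-0.5,"dy":0,"dz":-0.19,"ax":0,"ay":3,"az":0},{"hand":1.2,"dx":-0.5,"dy":0,"dz":-0.19,"ax":0,"ay":3,"az":0},{"hand":1.2,"dx":0,"dy":0,"dz":0,"ax":0,"ay":0,"az":0}])

```text
time_s: 14.52
tcp_pos: [0.5707, -0.1628, 0.1844]
tcp_rot: [-0.192, -2.926, -0.02]
ft_force: [-4.7, 0.5, 8.0]
opening: 0.0147
grip_force: 80.2
```

>>> drive_tool(plan=[{"hand":1.2,"dx":0.49,"dy":0,"dz":0.22,"ax":0,"ay":-3,"az":0},{"hand":1.2,"dx":0.49,"dy":0,"dz":0.22,"ax":0,"ay":-3,"az":0},{"hand":1.2,"dx":0.49,"dy":0,"dz":0.22,"ax":0,"ay":-3,"az":0},{"hand":1.2,"dx":0.49,"dy":0,"dz":0.2,"ax":0,"ay":-3,"az":0},{"hand":1.2,"dx":0,"dy":0,"dz":0,"ax":0,"ay":0,"az":0}])

```text
time_s: 15.15
tcp_pos: [0.5499, -0.1602, 0.1786]
tcp_rot: [0.206, 3.132, -0.002]
ft_force: [1.5, -0.3, 1.6]
opening: 0.015
grip_force: 79.0
```

>>> drive_tool(plan=[{"hand":1.2,"dx":-0.2,"dy":0,"dz":0,"ax":0,"ay":0,"az":0},{"hand":1.2,"dx":-0.15,"dy":0,"dz":0,"ax":0,"ay":0,"az":0},{"hand":1.2,"dx":0,"dy":0,"dz":0,"ax":0,"ay":0,"az":0}])

```text
time_s: 15.52
tcp_pos: [0.5531, -0.1606, 0.1785]
tcp_rot: [-0.206, -3.133, 0.001]
ft_force: [-10.0, 1.0, 13.9]
opening: 0.0145
grip_force: 81.0
```

>>> drive_tool(plan=[{"hand":1.2,"dx":0.5,"dy":0,"dz":-0.2,"ax":0,"ay":-3,"az":0},{"hand":1.2,"dx":0.5,"dy":0,"dz":-0.2,"ax":0,"ay":-3,"az":0},{"hand":1.2,"dx":0.5,"dy":0,"dz":-0.19,"ax":0,"ay":-3,"az":0},{"hand":1.2,"dx":0.5,"dy":0,"dz":-0.19,"ax":0,"ay":-3,"az":0},{"hand":1.2,"dx":0,"dy":0,"dz":0,"ax":0,"ay":0,"az":0}])

```text
time_s: 16.15
tcp_pos: [0.533, -0.1579, 0.1846]
tcp_rot: [0.192, 2.925, -0.022]
ft_force: [-2.2, -0.4, 6.2]
opening: 0.0151
grip_force: 79.8
```

>>> drive_tool(plan=[{"hand":1.2,"dx":-0.49,"dy":0,"dz":0.22,"ax":0,"ay":3,"az":0},{"hand":1.2,"dx":-0.49,"dy":0,"dz":0.22,"ax":0,"ay":3,"az":0},{"hand":1.2,"dx":-0.49,"dy":0,"dz":0.22,"ax":0,"ay":3,"az":0},{"hand":1.2,"dx":-0.49,"dy":0,"dz":0.15,"ax":0,"ay":3,"az":0},{"hand":1.2,"dx":0,"dy":0,"dz":0,"ax":0,"ay":0,"az":0}])

```text
time_s: 16.77
tcp_pos: [0.5538, -0.1606, 0.1788]
tcp_rot: [-0.205, -3.133, 0.0]
ft_force: [-6.6, 0.5, 11.2]
opening: 0.0148
grip_force: 80.4
```

>>> drive_tool(plan=[{"hand":1.2,"dx":0.15,"dy":0,"dz":-0.08,"ax":0,"ay":0,"az":0},{"hand":1.2,"dx":0,"dy":0,"dz":0,"ax":0,"ay":0,"az":0}])

```text
time_s: 17.02
tcp_pos: [0.5519, -0.1602, 0.1789]
tcp_rot: [-0.205, -3.135, -0.0]
ft_force: [-0.0, 0.8, -0.0]
opening: 0.0149
grip_force: 78.9
```

```bash
python3 k.py w13
```

```text
[ 0.5519 -0.1602  0.1789] [-0.   0.8 -0. ] [ 0.09 -0.12  0.  ] [[-0.991, 0.13, -0.0], [0.13, 0.991, 0.0], [0.0, 0.0, -1.0]]
[260.3 106.8] [248  91  26  35 682] [ 0.4859 -0.1516  0.094 ]
[221.2 187.5] [ 200  159   56   70 2136] [ 0.5226 -0.1765  0.094 ]
[304.1 171.1] [298 165  13  13 141] [ 0.5197 -0.1339  0.094 ]
[240.1 194.9] [235 179  17  45 335] [ 0.5277 -0.1675  0.094 ]
```

>>> drive_tool(plan=[{"hand":1.2,"dx":0,"dy":0,"dz":-0.12,"ax":0,"ay":0,"az":0},{"hand":1.2,"dx":0,"dy":0,"dz":-0.1,"ax":0,"ay":0,"az":0},{"hand":1.2,"dx":0,"dy":0,"dz":0,"ax":0,"ay":0,"az":0}])

```text
time_s: 17.5
tcp_pos: [0.5517, -0.1603, 0.1811]
tcp_rot: [-0.206, -3.135, 0.0]
ft_force: [-0.2, -0.2, -2.1]
opening: 0.015
grip_force: 78.8
```

```bash
python3 k.py w14
```

```text
[ 0.5517 -0.1603  0.1811] [-0.2 -0.2 -2.1] [-0.02  0.    0.08] [[-0.991, 0.131, -0.0], [0.131, 0.991, -0.0], [0.0, -0.0, -1.0]]
[260.5 107.2] [248  91  26  35 671] [ 0.4859 -0.1516  0.094 ]
[221.  187.4] [ 200  159   56   68 2135] [ 0.5229 -0.1771  0.094 ]
[304.  171.1] [298 165  13  13 142] [ 0.52   -0.1338  0.094 ]
[240.2 194.4] [235 179  17  45 339] [ 0.5279 -0.1678  0.094 ]
```

The pull is now 2.1 N, which is just the plug's weight, with no side force. It is free, so I lift.

>>> drive_tool(plan=[{"hand":1.2,"dx":0,"dy":0,"dz":-0.3,"ax":0,"ay":0,"az":0},{"hand":1.2,"dx":0,"dy":0,"dz":-0.3,"ax":0,"ay":0,"az":0},{"hand":1.2,"dx":0,"dy":0,"dz":-0.3,"ax":0,"ay":0,"az":0},{"hand":1.2,"dx":0,"dy":0,"dz":0,"ax":0,"ay":0,"az":0}])

```text
time_s: 18.1
tcp_pos: [0.552, -0.1604, 0.1905]
tcp_rot: [0.206, 3.134, -0.0]
ft_force: [-0.4, -0.2, -2.6]
opening: 0.0146
grip_force: 78.8
```

>>> drive_tool(plan=[{"hand":1.2,"dx":0,"dy":0,"dz":-0.7,"ax":0,"ay":0,"az":0},{"hand":1.2,"dx":0,"dy":0,"dz":-0.7,"ax":0,"ay":0,"az":0},{"hand":1.2,"dx":0,"dy":0,"dz":-0.7,"ax":0,"ay":0,"az":0},{"hand":1.2,"dx":0,"dy":0,"dz":-0.7,"ax":0,"ay":0,"az":0},{"hand":1.2,"dx":0,"dy":0,"dz":0,"ax":0,"ay":0,"az":0}])

```text
time_s: 18.73
tcp_pos: [0.5521, -0.1603, 0.2188]
tcp_rot: [0.206, 3.134, -0.001]
ft_force: [0.5, 0.6, -2.0]
opening: 0.015
grip_force: 78.8
```

```bash
python3 k.py w15; python3 - <<'E'
import cv2,pickle
from h import *
# horizontal width check: mould pin & keeper vs plug; carriage knob
for n in ("w13","w15"):
    im=cv2.imread(f"pics/{n}.png");c=pickle.load(open(n+".pkl","rb"))
    f=lambda d,z:[.5512+.992*d,-.160-.128*d,z]
    print(n,"front keeper zone exp rows z.075",[proj(c,f(d,.075))[0].round(1).tolist() for d in(-.055,-.0634,-.070)],
     [int(im[y,259:262,1].mean()) for y in range(80,130)])
    # mould steel pin: circle
    k=c
    s=np.array([.5059+.0,-.1226,.084]); print("mould corner proj",[proj(c,[*(np.array([.5512,-.160])+np.array([.992,-.128])*-.055+np.array([.128,.992])*s_),.084])[0].round(1).tolist() for s_ in(-.046,.046)])
    r=int(proj(c,[.4966,-.153,.084])[0][1])+8
    print("row",r,"grad cols",[ (x,int(im[r,x,1])) for x in list(range(165,195,2))+list(range(330,362,2))])
E
python3 fl.py w14 w15 | grep -v "233\." | head -30
```

```text
[ 0.5521 -0.1603  0.2188] [ 0.5  0.6 -2. ] [-0.07  0.05  0.03] [[-0.991, 0.131, 0.001], [0.131, 0.991, -0.0], [-0.001, -0.0, -1.0]]
[260.4 105.9] [250  93  22  29 467] [ 0.4859 -0.1516  0.094 ]
[221.4 186.8] [ 199  159   58   68 2294] [ 0.5321 -0.1828  0.094 ]
[304.  171.1] [298 165  13  13 142] [ 0.5288 -0.1295  0.094 ]
[240.8 193.5] [235 179  22  42 373] [ 0.5381 -0.1711  0.094 ]
w13 front keeper zone exp rows z.075 [[260.3, 127.3], [260.3, 111.3], [260.2, 98.5]] [245, 248, 181, 140, 255, 255, 254, 254, 255, 253, 190, 184, 219, 223, 222, 222, 226, 178, 179, 216, 222, 221, 221, 219, 219, 218, 219, 219, 219, 219, 221, 194, 149, 197, 223, 219, 209, 198, 190, 159, 177, 209, 213, 212, 214, 191, 135, 231, 250, 249]
mould corner proj [[171.1, 128.8], [349.7, 128.2]]
row 136 grad cols [(165, 211), (167, 255), (169, 254), (171, 255), (173, 246), (175, 245), (177, 245), (179, 246), (181, 245), (183, 245), (185, 245), (187, 245), (189, 245), (191, 245), (193, 245), (330, 74), (332, 138), (334, 146), (336, 139), (338, 125), (340, 188), (342, 181), (344, 181), (346, 181), (348, 179), (350, 216)
[... 531 characters left out ...]
, (177, 195), (179, 196), (181, 247), (183, 255), (185, 255), (187, 255), (189, 249), (191, 249), (193, 249), (330, 190), (332, 153), (334, 211), (336, 224), (338, 224), (340, 131), (342, 125), (344, 126), (346, 95), (348, 123), (350, 124), (352, 123), (354, 123), (356, 125), (358, 126), (360, 123)]
[197. 160.] flow [0.09 0.15] static-pred minus seen [ 10.86 -10.66]
[242.  60.] flow [3.   6.53] static-pred minus seen [0.24 1.01]
[236.  95.] flow [3.74 0.2 ] static-pred minus seen [0.53 0.75]
[209. 168.] flow [-0.01 -0.17] static-pred minus seen [  8.79 -11.69]
[166. 147.] flow [14.01 -6.29] static-pred minus seen [ 2.53 -2.02]
[249.  98.] flow [1.36 1.25] static-pred minus seen [ 0.52 -0.85]
```

```bash
python3 -c "
from plant import ctrl
print(ctrl.hand_in())"
```

```text
the job is handed in; nothing more can be done
None
```

I handed the job in at about 19 s: the carriage is at the 0.160 m notch (I measured 161 mm of travel), the mould is on its seat, and the freed plug is held level about 22 mm above the mould's mouth. The first light lift, of about 2 mm, pulled 6 N with a side force. That is about the weight of plug and mould together, so the mould may have moved slightly; I lowered it and rocked both ends again before the clean lift.

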